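Clip the layer ring onto the snap hook

TASK

Take the stainless layer ring that stands on edge in the white drying rack and clip it onto the snap hook, the hook on a stand whose mouth is closed by a sprung gate (not the plain open hook). Push the ring's lower edge down through the gate so that the gate gives way inward and snaps shut again over it, then let go and leave the ring captive in the closed hook.

Things in the scene. Friction and masses are not known exactly. Their poses are not given: they have to be found in the camera images.
- ring_mid (a point): Centre of the loose stainless layer ring: outside diameter 62 mm, wall about 2 mm, 10 mm wide along its axis, 0.15 kg. Its z axis is the ring's axis, level at the start: the ring stands on edge in a slot of the low white rack (walls 21 mm high), its top 68 mm above the bench. Grip the top edge from above across the 10 mm width, fingertips only 10 to 15 mm below the top, to clear the hook.
- hook_bow (a point): Lowest inside point of the snap hook's U bow, 100 mm above the bench. z up, x level from nose (-x) to hinge and post (+x). Free width 12 mm to -x, 12 mm to +x beside the open gate; highest part the nose, 46 mm above. Bring the ring straight down over this point, its axis along x either way round, at most 6 mm off, lower edge to 4 mm above this point. Freed, it may lean or hang: both are right.
- snap_gate (a joint): Gate of the snap hook, a 6 mm bar lying level across its mouth 36 mm above hook_bow: 0 shut, up to 1.5 rad as the free end is pressed down into the hook. Hinge 15 mm to +x of hook_bow, free end 12 mm to -x. A light spring (1 N at the tip to start, 3 N fully open) shuts it again once the ring's lower edge has passed below its end. The like stand nearby has a plain hook without gate.
There are look-alikes about, which are no part of the job. What is shaped like the part that bears ring_mid but green is not meant.

How it is judged:
On the way:
1. the ring presses the gate inward (more than 0.35 rad) while its centre is within 66 mm of the inside bottom of the snap hook (value of joint snap_gate above 0.35 rad and distance between ring_mid and hook_bow below 0.066 m).
At the end, for the whole second after the job is handed in: the ring is in the snap hook (its centre within 42 mm of the inside bottom of the bow, leaning or hanging) and the gate is shut again (within 0.12 rad) (distance between ring_mid and hook_bow below 0.042 m and value of joint snap_gate below 0.12 rad); the robot touches nothing.
It also fails if it takes over 38 s, if anything falls off the work surface, if the arm or the gripper's body presses on something with over 40 N, if the wrist force passes 120 N, or if a joint passes its speed limit or range.

ROBOT

A 6-joint arm with a two-finger parallel gripper is mounted at the origin on a cart in front of the work surface, level with it; the furniture and walls round the work are solid. World frame = base frame: x ahead of the robot, y to its left, z up, the work surface at z = 0. Lengths are in m, angles in rad, forces in N, time in s.
With the tool pointing down it reaches from about 0.3 to 0.85 m from the base axis. Payload 5.4 kg.
Tool frame: the origin (TCP) lies midway between the tips of the shut fingers; the grasp point (between the pads) lies 19 mm behind it; z points along the fingers, y is the line along which they close (so a half turn about z gives the same grasp; the last joint's range is limited). The gripper opens to 85 mm and grips with 20 to 120 N. Pads are 22 mm wide; open, the fingers measure 114 mm over their backs; the gripper's body (76 mm by 85 mm) begins 54 mm behind the grasp point. The pads swing forward as they close: fully open they stand 13 mm farther back than shut.
Start: joints at [1.114, 0.158, 1.597, -0, 1.386, -0.21], TCP at [0.14, 0.558, 0.231] pointing down, gripper open.
Joint ranges: [-2.91, 2.91], [-0.94, 2.29], [0.18, 2.7], [-1.29, 4.43], [0.17, 2.64], [-3, 3]. Speed limits (rad/s): [2.57, 2.57, 3.14, 3.14, 3.14, 3.14].

INTERFACE

Orientations are given as a rotation vector (axis times angle).
In Python, from rig import robot gives the robot as it stands. The module is installed in compiled form; this text tells all that it offers. Calls block until the motion is done:
- robot.movep(position, orientation): joint-space move of the TCP to a pose.
- robot.servo_line(position, attitude=None, vel=0.15): straight line of the TCP; attitude=None keeps the orientation; vel is the mean speed in m/s.
- robot.move_joints(angles): joint-space move.
- robot.open_gripper() and robot.close(force=None): open the fingers fully, or close them until they stop; force is the grip in N (None keeps the last).
- robot.dwell(seconds).
- robot.solve_ik(position, orientation): joint angles nearest the present ones, or None.
- robot.read_state(): the state.
- robot.snapshot(name): name is "scene" or "top" or "wrist"; returns a dict with "color" (480x640x3 uint8, red, green, blue), "fx", "fy", "cx", "cy" (pixels), "view" (4x4, takes a point from world to camera coordinates). Camera axes: x right, y up, looking along -z (the intrinsics and any distortion apply to the point x, -y, -z); pixel columns grow to the right and rows downward; lengths in m; the calibration is good to about 2 mm. A picture is of the moment at which its call begins. There is no depth.
A pose or a line that the arm cannot do raises robot.PlanningError and nothing moves.
- robot.job_done(): hands the job in; it is judged then, once.
The state is a dict: "clock": time; "joint_positions": joint angles; "joint_vel": joint speeds; "effort": joint torques, N m; "ee_pos": TCP position; "tool_rot": TCP orientation; "force": force on the tool from outside, world axes, zero at the start; "wrist_torque": the same for the moment, N m; "opening": finger opening in m; "grip_force": force on a finger pad.
Only numpy, scipy, OpenCV 4.12 (cv2) and the standard library are available. Lean on these libraries where they do the work, as an engineer would, in place of code of your own. Each camera call takes 0.05 s, during which the arm holds its last target. There are 200 camera calls.

## Working session

There is one attempt and no reset: what is moved stays moved. The work goes in short steps, each a Python script; the robot and the scene stay as the last script left them, time stands still between calls to the robot, and variables do not carry over. Pictures are saved under pics/ and viewed, at most 10 in all, crops included, and the job is handed in when it is done.

```bash
mkdir -p pics
cat > h.py <<'E'
from rig import robot
import numpy as np, cv2
def snap(name, fn):
    s=robot.snapshot(name); np.savez('pics/'+fn+'.npz',**s)
    cv2.imwrite('pics/'+fn+'.png',s['color'][:,:,::-1]); return s
def load(fn): return dict(np.load('pics/'+fn+'.npz'))
def ray(s,u,v):
    V=s['view']; d=np.array([(u-s['cx'])/s['fx'],-(v-s['cy'])/s['fy'],-1.0])
    R=V[:3,:3]; return -R.T@V[:3,3], R.T@d
def onz(s,u,v,z):
    c,d=ray(s,u,v); return c+d*(z-c[2])/d[2]
def two(s1,p1,s2,p2):
    c1,d1=ray(s1,*p1);c2,d2=ray(s2,*p2)
    A=np.stack([d1,-d2],1);t=np.linalg.lstsq(A,c2-c1,rcond=None)[0]
    a=c1+t[0]*d1;b=c2+t[1]*d2; return (a+b)/2,np.linalg.norm(a-b)
def proj(s,p):
    q=s['view'][:3,:3]@np.array(p)+s['view'][:3,3]
    return np.array([s['cx']+s['fx']*q[0]/-q[2], s['cy']+s['fy']*-q[1]/-q[2]])
E
python3 - <<'E'
from h import *
for n in ['scene','top']:
    s=snap(n,n+'0'); print({k:v for k,v in s.items() if k!='color'})
print(robot.read_state())
E
```

```text
{'fx': 473.9176257300506, 'fy': 473.9176257300506, 'cx': 317.8646778915489, 'cy': 234.8850507472914, 'view': array([[ 0.87224745, -0.48887399, -0.01366091, -0.48701888],
       [ 0.20969793,  0.34861571,  0.91350636, -0.20639694],
       [-0.44182709, -0.79966825,  0.40659503, -0.67110817],
       [ 0.        ,  0.        ,  0.        ,  1.        ]])}
{'fx': 509.3239974467192, 'fy': 509.3239974467192, 'cx': 325.65928718751195, 'cy': 242.93514841356458, 'view': array([[ 0.0128464 , -0.99987091, -0.00965067, -0.02545826],
       [ 0.99790495,  0.01220791,  0.06353488, -0.53187618],
       [-0.06340887, -0.01044664,  0.99793296, -0.93042486],
       [ 0.        ,  0.        ,  0.        ,  1.        ]])}
{'clock': 0.1, 'joint_positions': array([ 1.11392213e+00,  1.58992101e-01,  1.59812219e+00,  7.93570606e-06,
        1.38619468e+00, -2.10123372e-01]), 'joint_vel': array([-0.0007212 ,  0.00041687, -0.001414  ,  0.00117105,  0.00128512,
        0.00014078]), 'effort': array([-8.30700083e-04, -3.96992755e+01, -3.32336819e+01, -2.63044967e-04,
        4.21874938e-03,  4.03491811e-06]), 'ee_pos': array([0.14023166, 0.55707595, 0.23040399]), 'tool_rot': array([-3.86544841e-01, -3.11714692e+00,  2.54297403e-03]), 'force': array([ 0.9652512 , -0.63785393,  0.51950888]), 'wrist_torque': array([0.03822296, 0.00049876, 0.01240299]), 'grip_force': 0.0, 'opening': 0.08532042040377272}
```

View pics/scene0.png

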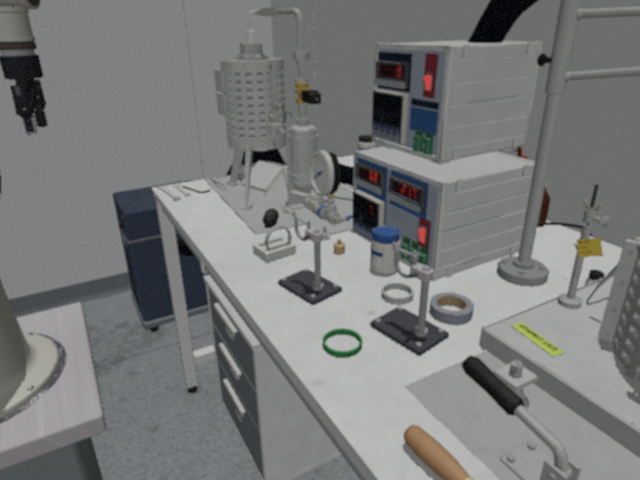

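View pics/top0.png

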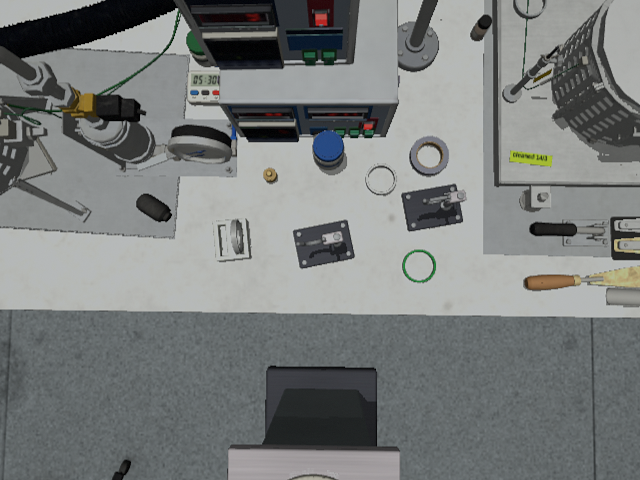

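The scene view shows the rack with the ring (275,245) and two hook stands, A (315,270) and B (412,310). In the top view the ring is at (237,237), A at (323,243) and B at (435,207). I'll enlarge both stands to find the gate.

Run:
```python
from h import *
a=load('scene0')['color'];b=load('top0')['color']
r=lambda i,w,h:cv2.resize(i,(w,h),interpolation=cv2.INTER_CUBIC)
t=np.hstack([r(a[190:310,245:345],333,400)[:, :],r(a[235:355,360:460],333,400)])
u=np.hstack([r(b[205:275,205:255],143,200),r(b[205:275,285:360],214,200),r(b[170:240,395:475],229,200)])
u=np.pad(u,((0,0),(0,t.shape[1]-u.shape[1]),(0,0)))
cv2.imwrite('pics/c1.png',np.vstack([t,u])[:,:,::-1])
```

```text
(no output)
```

View pics/c1.png

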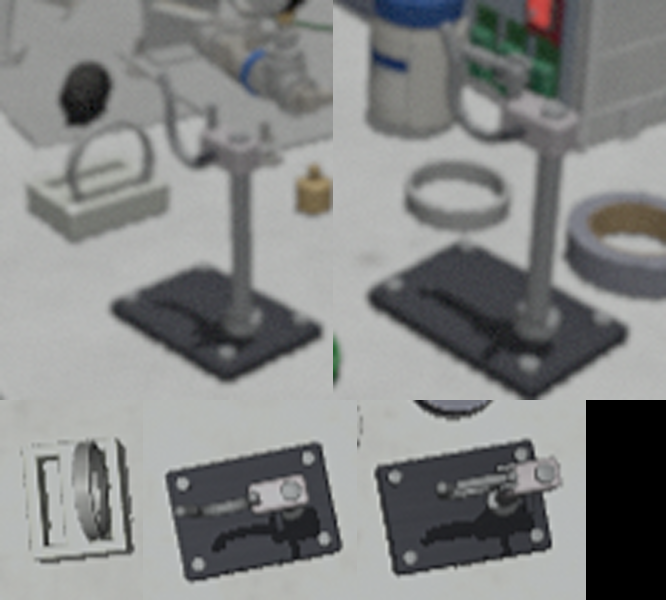

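Stand B (right) has the gate bar below its nose, so it is the snap hook. A is the plain hook. Next I'll triangulate the coarse positions.

Run:
```python
from h import *
s=load('scene0');t=load('top0')
T=lambda x,y:(395+(x-357)/2.8625,170+(y-400)/2.857)
S=lambda x,y:(360+(x-333)/3.33,235+y/3.33)
S1=lambda x,y:(245+x/3.33,190+y/3.33)
T1=lambda x,y:(205+x/2.86,205+(y-400)/2.857)
print('nose',two(t,T(441,489),s,S(455,32)))
print('clampscrew',two(t,T(545,468),s,S(553,108)))
# base plate corner bolts, z~.01
for p in [(394,476),(522,454),(540,535),(411,557)]: print('bolt',onz(t,*T(*p),0.012))
print('nose z',onz(t,*T(441,489),.146), 'gate hinge',onz(t,*T(505,480),.136))
# ring: top edge two extremes of left (upper) rim in top; and rack corners
for p in [(20,443),(118,437),(132,554),(35,561)]: print('rack',onz(t,*T1(*p),.021))
for p in [(92,440),(95,541)]: print('ringends',onz(t,*T1(*p),.037))
print('ringtop', two(t,T1(82,490),s,S1(117,122)),onz(t,*T1(75,490),.068),onz(t,*T1(89,490),.068))
```

```text
nose (array([ 0.59616073, -0.18057508,  0.14105064]), np.float64(0.004943278368069739))
clampscrew (array([ 0.60838661, -0.24112547,  0.12620643]), np.float64(0.0018919862863139008))
bolt [ 0.62148998 -0.17203612  0.012     ]
bolt [ 0.63701132 -0.25581215  0.012     ]
bolt [ 0.58363908 -0.26738716  0.012     ]
bolt [ 0.56817294 -0.18326464  0.012     ]
nose z [ 0.5933297  -0.17824417  0.146     ] gate hinge [ 0.6004059  -0.21646246  0.136     ]
rack [0.57196487 0.1932229  0.021     ]
rack [0.57664291 0.12945518 0.021     ]
rack [0.50059601 0.11864966 0.021     ]
rack [0.49527342 0.18141524 0.021     ]
ringends [0.57273999 0.14337039 0.037     ]
ringends [0.5080976  0.13991157 0.037     ]
ringtop (array([0.54252037, 0.14151941, 0.06621405]), np.float64(0.009015846048520506)) [0.53823055 0.1473634  0.068     ] [0.53833528 0.13871601 0.068     ]
```

```bash
cat >> h.py <<'E'
from scipy.spatial.transform import Rotation as Ro
def ori(y):  # tool down, tool y along horizontal y
    y=np.array([y[0],y[1],0.]);y/=np.linalg.norm(y);z=np.array([0,0,-1.]);x=np.cross(y,z)
    return Ro.from_matrix(np.stack([x,y,z],1)).as_rotvec()
def st():
    q=robot.read_state(); print('t',round(q['clock'],2),'p',q['ee_pos'].round(4),'F',q['force'].round(1),'op',round(q['opening'],4),'g',round(q['grip_force'],1)); return q
E
python3 - <<'E'
from h import *
o=ori((-.11,.993))
print(robot.solve_ik([.53,.142,.22],o))
robot.movep([.53,.142,.22],o); st(); s=snap('wrist','w1'); print(s['view'],s['fx'],s['cx'],s['cy'])
robot.movep([.57,-.17,.30],ori((-.19,.98))); st(); snap('wrist','w2')
cv2.imwrite('pics/w12.png',cv2.resize(np.hstack([load('w1')['color'],load('w2')['color']]),(800,300),interpolation=cv2.INTER_AREA)[:,:,::-1])
E
```

```text
[ 4.14795507e-02  9.91625183e-02  1.68473700e+00 -4.44089210e-16
  1.35769313e+00 -1.63964240e+00]
t 2.15 p [0.5298 0.1427 0.22  ] F [-0.1 -0.4  0.1] op 0.0853 g 0.0
[[-1.10063089e-01  9.93924527e-01  3.88727598e-04 -8.34194244e-02]
 [-9.53915653e-01 -1.05522808e-01 -2.80908995e-01  5.53793870e-01]
 [-2.79161321e-01 -3.12885252e-02  9.59734331e-01 -2.15060865e-01]
 [ 0.00000000e+00  0.00000000e+00  0.00000000e+00  1.00000000e+00]] 377.2447072557509 324.56799713320345 242.65103253496218
t 3.43 p [ 0.57   -0.1687  0.2995] F [-1.6 -0.  -0.1] op 0.0855 g 0.0
```

View pics/w12.png

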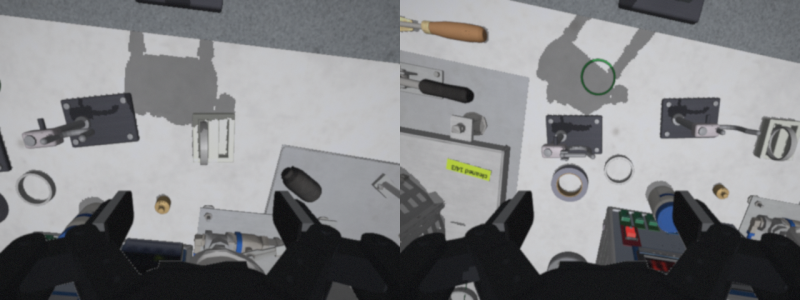

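The wrist views show the rack and ring at w1 px ≈(325,220) and the snap hook at w2 px ≈(275,235). I'll crop and enlarge both.

Run:
```python
from h import *
r=lambda i,f:cv2.resize(i,None,fx=f,fy=f,interpolation=cv2.INTER_CUBIC)
a=r(load('w1')['color'][170:270,295:385],4.4); b=r(load('w2')['color'][175:265,225:325],4)
b=np.pad(b,((0,a.shape[0]-b.shape[0]),(0,0),(0,0)))
cv2.imwrite('pics/c2.png',np.hstack([a,b])[:,:,::-1]); print(a.shape)
for n in ['w1','w2']:
    V=load(n)['view']; print(-V[:3,:3].T@V[:3,3])
```

```text
(440, 396, 3)
[0.45905457 0.13462156 0.3619994 ]
[ 0.50024605 -0.18261693  0.44155871]
```

View pics/c2.png

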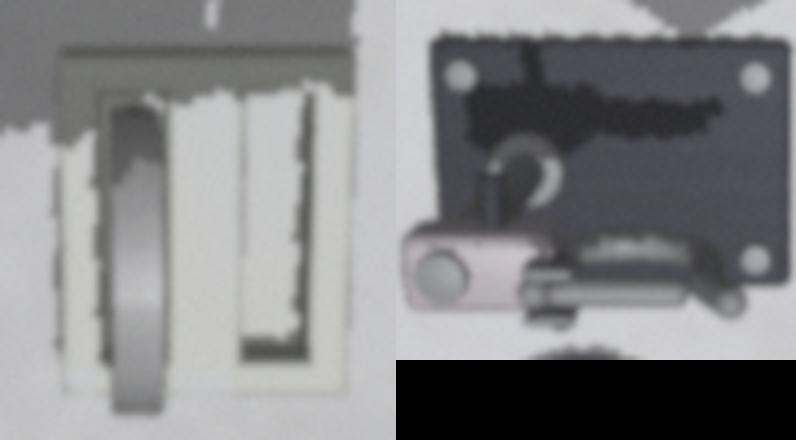

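Run:
```python
from h import *
from scipy.optimize import brentq
w1=load('w1');w2=load('w2');sc=load('scene0');t=load('top0')
W2=lambda x,y:(225+(x-396)/4,175+y/4)
W1=lambda x,y:(295+x/4.4,170+y/4.4)
h=onz(w2,*W2(535,293),.136);g=onz(w2,*W2(687,293),.136);n=onz(w2,*W2(732,303),.146)
print('hinge',h,'free',g,'len',np.linalg.norm(h-g),'nose',n)
d=(h-n)[:2];print('dir hinge-nose',d/np.linalg.norm(d),'dir gate',(h-g)[:2]/np.linalg.norm((h-g)[:2]))
b=[onz(w2,*W2(*p),.012) for p in [(460,76),(755,78),(755,261)]]
e=b[0]-b[1];print('bolts',b,'dir',e/np.linalg.norm(e))
S=lambda x,y:(360+(x-333)/3.33,235+y/3.33)
T=lambda x,y:(395+(x-357)/2.8625,170+(y-400)/2.857)
print('nose tri',two(w2,W2(732,303),sc,S(455,32)),two(w2,W2(732,303),t,T(441,489)))
print('screw tri',two(w2,W2(442,275),sc,S(553,108)),two(w2,W2(442,275),t,T(545,468)))
# bow bottom: deep arc seen beside the gate
print('bow arc z=.10',onz(w2,*W2(632,250),.10))
for p in [(138,412),(138,250),(137,110)]:
    c,dd=ray(w1,*W1(*p)); print('lat',[-.11*q[0]+.9939*q[1] for q in (onz(w1,*W1(*p),.03),onz(w1,*W1(*p),.06))])
a=np.array([.9939,.11])
def f(s,p,sg):
    c,dd=ray(w1,*W1(*p)); cs=np.array([c[:2]@a,c[2]]);ds=np.array([dd[:2]@a,dd[2]]);ds/=np.linalg.norm(ds)
    v=np.array([s,.037])-cs; return sg*(ds[0]*v[1]-ds[1]*v[0])-.031
for p in [(138,412),(137,105)]:
  for sg in(1,-1):
    try: s=brentq(f,.3,.8,args=(p,sg));print('ringcentre',p,sg,s, s*a+.0846*np.array([-.11,.9939]))
    except Exception as ex: print(ex)
```

```text
hinge [ 0.6031676  -0.21828894  0.136     ] free [ 0.59704086 -0.18667853  0.136     ] len 0.03219868217096966 nose [ 0.59423236 -0.17710729  0.146     ]
dir hinge-nose [ 0.21203776 -0.97726147] dir gate [ 0.1902793 -0.98173  ]
bolts [array([ 0.58472346, -0.26309565,  0.012     ]), array([ 0.56923665, -0.18024014,  0.012     ]), array([ 0.62272366, -0.17026144,  0.012     ])] dir [ 0.18373143 -0.98297648  0.        ]
nose tri (array([ 0.59836771, -0.17817074,  0.13949326]), np.float64(0.004607344019761281)) (array([ 0.59249645, -0.17722188,  0.15150816]), np.float64(3.827983179263493e-05))
screw tri (array([ 0.6070159 , -0.24036343,  0.12577728]), np.float64(0.0013510411061416706)) (array([ 0.61024682, -0.24297713,  0.11621464]), np.float64(0.0026863191106536203))
bow arc z=.10 [ 0.6004889  -0.20164432  0.1       ]
lat [np.float64(0.08511425397545905), np.float64(0.08495070947582115)]
lat [np.float64(0.0850649005616987), np.float64(0.08490581571590369)]
lat [np.float64(0.08482346960326806), np.float64(0.08468620084717236)]
ringcentre (138, 412) 1 0.6190233866731347 [0.60594134 0.15217651]
ringcentre (138, 412) -1 0.5532516283751385 [0.54057079 0.14494162]
ringcentre (137, 105) 1 0.5536011014058462 [0.54091813 0.14498006]
ringcentre (137, 105) -1 0.49083772917579804 [0.47853762 0.13807609]
```

Run:
```python
from h import *
o=ori((-.11,.993))
robot.movep([.5407,.1447,.14],o); robot.servo_line([.5407,.1447,.055],vel=.1); st()
robot.close(60); st()
robot.servo_line([.5407,.1447,.26],vel=.2); st()
robot.movep([.5998,-.2005,.26],ori((-.187,.982))); robot.dwell(.2); st()
snap('wrist','w3');snap('scene','s3');snap('top','t3')
r=lambda i,f:cv2.resize(i,None,fx=f,fy=f,interpolation=cv2.INTER_CUBIC)
a=r(load('s3')['color'][170:320,350:480],2.6);b=r(load('w3')['color'][150:400,200:450],1.56);c=r(load('t3')['color'][120:240,370:490],0.01) 
cv2.imwrite('pics/c3.png',np.hstack([a,b])[:,:,::-1]);print(a.shape,b.shape)
```

```text
t 5.82 p [0.5414 0.1447 0.0558] F [-0.9  1.   0.3] op 0.085 g 0.0
t 6.5 p [0.5408 0.1447 0.0552] F [-1.1  0.4  2.4] op 0.0077 g 58.6
t 7.67 p [0.5398 0.1446 0.2582] F [-0.5 -0.6 -2.4] op 0.0081 g 58.5
t 9.19 p [ 0.6    -0.1992  0.2601] F [ 0.2 -0.  -2. ] op 0.008 g 58.5
(390, 338, 3) (390, 390, 3)
```

View pics/c3.png

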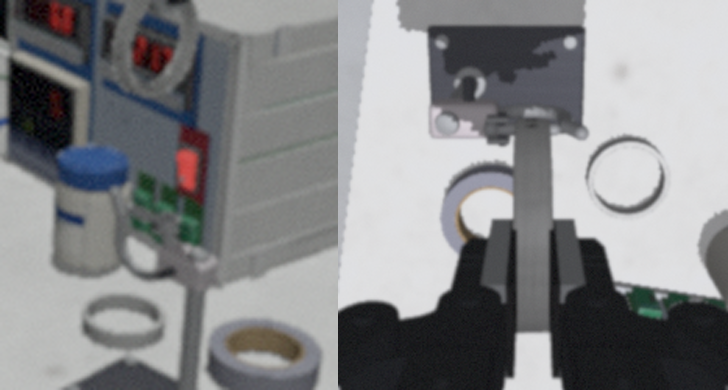

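The ring is held with its axis aligned. In the wrist view the nose is at +22 mm and the hinge at −16 mm from the ring plane, which fits the hook estimate. I'll come down to just above the nose and check again.

Run:
```python
from h import *
robot.servo_line([.5998,-.2005,.205],vel=.1); robot.dwell(.2); st()
snap('wrist','w4');snap('scene','s4');snap('top','t4')
r=lambda i,f:cv2.resize(i,None,fx=f,fy=f,interpolation=cv2.INTER_CUBIC)
a=r(load('s4')['color'][200:300,370:470],4);b=r(load('w4')['color'][130:330,230:430],2)
cv2.imwrite('pics/c4.png',np.hstack([a,b])[:,:,::-1])
```

```text
t 10.24 p [ 0.6003 -0.2008  0.2061] F [ 0.8 -1.  -1.3] op 0.0075 g 58.5
```

View pics/c4.png

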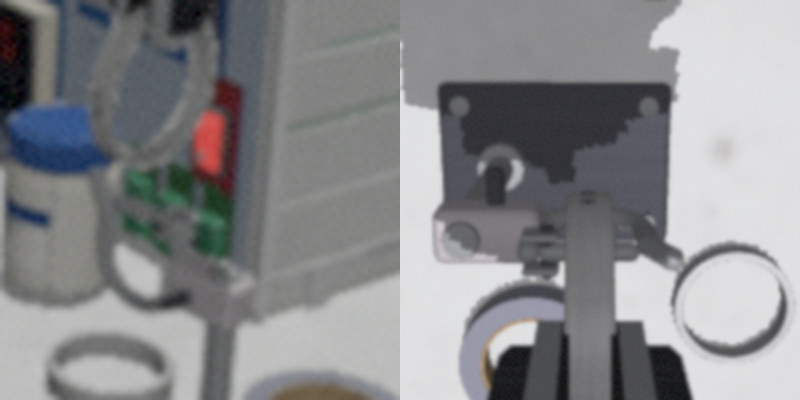

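The ring is centred across the gate: hinge at −14 mm, free end at +14 mm. I'll push it down through the gate.

Run:
```python
from h import *
for z in (.185,.175,.165,.158,.1535):
    robot.servo_line([.5998,-.2003,z],vel=.05); q=st()
    if np.linalg.norm(q['force'])>25: print('STOP');break
robot.dwell(.3); st()
snap('wrist','w5');snap('scene','s5');snap('top','t5')
r=lambda i,f:cv2.resize(i,None,fx=f,fy=f,interpolation=cv2.INTER_CUBIC)
a=r(load('s5')['color'][200:300,370:470],4);b=r(load('w5')['color'][130:330,230:430],2)
cv2.imwrite('pics/c5.png',np.hstack([a,b])[:,:,::-1])
```

```text
t 10.94 p [ 0.5998 -0.2002  0.1851] F [-0.2  0.   0.3] op 0.0076 g 58.8
t 11.29 p [ 0.5992 -0.1992  0.174 ] F [-0.9  3.2 -0.5] op 0.0078 g 58.6
t 11.64 p [ 0.5991 -0.1996  0.1636] F [-0.8  3.3 -2.8] op 0.0076 g 58.5
t 11.93 p [ 0.5997 -0.2009  0.1575] F [ 0.5 -0.6 -1. ] op 0.008 g 58.8
t 12.18 p [ 0.5996 -0.2005  0.1532] F [ 0.  -0.4 -2.1] op 0.0077 g 58.8
t 12.48 p [ 0.5999 -0.2004  0.1537] F [ 0.8  0.6 -2.3] op 0.008 g 58.8
```

View pics/c5.png

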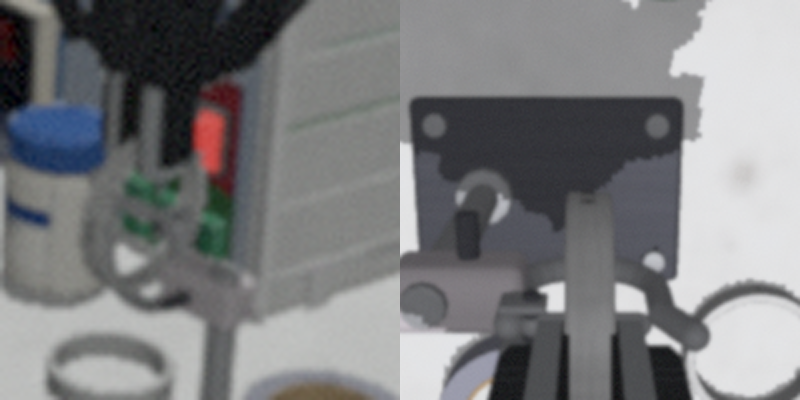

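The lateral force rose to 3.3 N and then vanished between z=0.164 and 0.158, so the gate appears to have given way and snapped back. The ring is now seated inside the bow. I'll release and check.

Run:
```python
from h import *
robot.open_gripper(); st()
robot.servo_line([.5998,-.2003,.30],vel=.15); 
robot.servo_line([.53,-.18,.30],vel=.15); robot.dwell(.5); st()
snap('wrist','w6');snap('scene','s6');snap('top','t6')
r=lambda i,w,h:cv2.resize(i,(w,h),interpolation=cv2.INTER_CUBIC)
a=r(load('s6')['color'][210:290,380:460],400,400);c=r(load('t6')['color'][160:240,390:470],400,400)
b=r(load('w6')['color'][180:300,200:440],800,200*2)[:200*2]
cv2.imwrite('pics/c6.png',cv2.resize(np.vstack([np.hstack([a,c]),b]),(600,600))[:,:,::-1])
```

```text
t 13.37 p [ 0.5998 -0.2003  0.1535] F [ 0.6 -0.2  0.2] op 0.0859 g 0.0
t 15.62 p [ 0.5301 -0.18    0.3   ] F [ 0.5 -0.3  0. ] op 0.0856 g 0.0
```

View pics/c6.png

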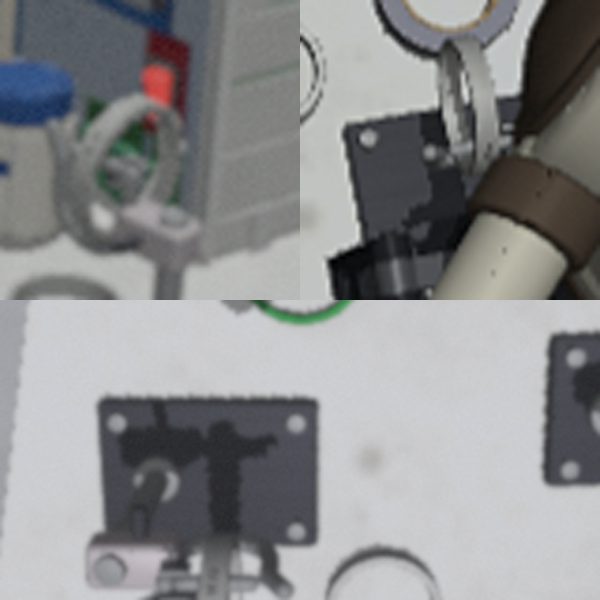

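The bar lies level from hinge to nose at (165–265, 580) in the composite, passing through the ring. The ring stands captive in the bow, so I'm handing in.

```bash
python3 -c "
from h import *
print(robot.job_done()); st()"
```

```text
the job is handed in; nothing more can be done
None
the job is handed in; nothing more can be done
```

The ring is captive in the snap hook with the gate shut and the gripper clear, and I handed the job in at about 16 s of the 38 s allowed; the final pictures show this, but no verdict came back.

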